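# Turn the picture frame's buttons in over its backing board

### The arm

A 6-joint arm with a two-finger parallel gripper is mounted at the origin on a cart in front of the work surface, level with it; the furniture and walls round the work are solid. World frame = base frame: x ahead of the robot, y to its left, z up, the work surface at z = 0. Lengths are in m, angles in rad, forces in N, time in s.
With the tool pointing down it reaches from about 0.375 to 0.9 m from the base axis. Payload 3.1 kg.
Tool frame: the origin (TCP) lies at the very end of the fingers, on their centre line; the grasp point (between the pads) lies 19 mm behind it; z points along the fingers, y is the line along which they close (so a half turn about z gives the same grasp; the last joint's range is limited). The gripper opens to 87 mm and grips with 3 to 60 N. Pads are 19 mm wide; open, the fingers measure 117 mm over their backs; the gripper's body (75 mm by 190 mm) begins 51 mm behind the grasp point.
Start: joints at [1.095, 0.527, 1.433, -0, 1.181, -0.178], TCP at [0.183, 0.597, 0.223] pointing down, gripper open.
Joint ranges: [-3.08, 3.08], [-0.75, 2.2], [0.22, 2.44], [-1.43, 4.57], [0, 2.65], [-2.85, 2.85]. Speed limits (rad/s): [2.79, 2.79, 3.14, 3.14, 3.14, 3.14].

### API

Orientations are given as a unit quaternion [x, y, z, w].
In Python, from rig import robot gives the robot as it stands. The module is installed in compiled form; this text tells all that it offers.
- The arm moves only by the tool servo_tool, never from a script. Its argument "rows" is one flat list of numbers, 5 for each row, row after row: the closure, from -1 (fully open) to 1 (shut), so that 0 is half open, then the shift along the tool's x, y, z in m, then the turn about the tool's z in degrees. A call has 1 to 5 rows; each row shifts and turns the commanded pose from where the row before left it, along the tool's axes as they then stand; what a row does not reach is not made up. A row lasts 1/12 s, in which the tool goes at most 41.7 mm and 7.16 degrees, less where a joint would pass 70% of its speed; a pose out of reach is approached as far as the arm can. A call with a gripper value outside its range is refused whole. The fingers move at their own pace and stop on an object; "newtons" is the grip in N (left out, the last holds). Time passes only in rows, so rows that do not move let the fingers close. It gives the time, the measured TCP pose, the force, the opening and the grip force at its end, in the units of the state.
- robot.get_obs(): the state, without advancing time (a new reading comes with each control period).
- robot.camera(name): name is "scene" or "top"; returns a dict with "pixels" (480x640x3 uint8, red, green, blue), "intrinsics" (3x3 intrinsics, pixels), "rvec" (rotation vector, rad) and "tvec" (3), from world to camera coordinates, as OpenCV has them. Camera axes: x right, y down, z forward; pixel columns grow to the right and rows downward; lengths in m; the calibration is good to about 2 mm. A picture is of the moment at which its call begins. There is no depth.
- robot.hand_in(): hands the job in; it is judged then, once.
Trained networks look in a picture, given as the dict that the camera call returned (one of the last four; its "shot" number tells which), for a name from the list of things; names that differ only in an ending like _2 or _b are one class to them, and where a whole thing is asked for, a point or a joint stands for the part that bears it (a point fixed in the world has none). Each returns a list of dicts, best first, with "score" (0 to 1); they miss things now and then, are a little off and sometimes report something else, mostly with a low value. They report only what shows in the picture. A call takes as long as a camera call.
- robot.spot_in(picture, query): "at" ([x, y, z] in m, in world coordinates, good to about 4 mm: the middle of the surface that is visible of it).
- robot.outline_of(picture, query): "region" (480x640 bool, what is visible of it).
- robot.place_of(picture, query): "at" ([x, y, z] in m, in world coordinates, good to about 4 mm: a listed point, or the origin of a listed thing).
The state is a dict: "time": time; "q": joint angles; "joint_velocities": joint speeds; "joint_torque": joint torques, N m; "position": TCP position; "tool_rot": TCP orientation; "ft_force": force on the tool from outside, world axes, zero at the start; "moment": the same for the moment, N m; "grip_width": finger opening in m; "grip_force": force on a finger pad.
Only numpy, scipy, OpenCV 4.12 (cv2) and the standard library are available. Lean on these libraries where they do the work, as an engineer would, in place of code of your own. Each camera call takes 0.05 s, during which the arm holds its last target. There are 200 camera calls.

### The job

A picture frame lies face down on the desk with its backing board already in place. Go round its rim with a fingertip and push the thumb knob of each of the four black turn buttons so that every button points straight in over the board and holds it. Push gently, without pinching anything: do not shove the frame about or lift it or the board, and leave the tape roll, the earbud case and the eraser alone.

Things in the scene. Friction and masses are not known exactly. Their poses are not given: they have to be found in the camera images.
- frame: Pale wooden picture frame lying face down, loose, about 0.6 kg (varies), 186 x 236 mm outside (its x by y). Origin: centre of its underside, z up. Rim 26 mm wide, its upper face (the frame's back) 22 mm above the desk; the opening for the board is 134 x 184 mm. Two flat metal hanger rings on the far rim rise 3 mm.
- backing_board: Grey board 131 x 181 x 3 mm lying loose in the frame's opening, its top 1.5 mm below the rim's upper face. Origin: centre of its underside.
- button_far (a joint): Black turn button on the middle of the far long rim (+x side of the frame). Angle in rad about its upright pivot, anticlockwise from above: 0 and equally 6.28 point straight in over the board, 3.14 straight out. Starts between 1.1 and 5.18, turns either way (limits -0.5, 6.78) with even light friction (about 0.7 N at the knob) and stays where left; no spring or click.
- pivot_far (a point): Pivot of the button on the middle of the far long rim (+x side of the frame), on the rim's upper face, 11 mm outside the opening's edge; fixed on the frame. The screw head on it rises to 28.6 mm above the desk.
- knob_far (a point): Centre of the flat top of that button's round thumb knob (moves with it): knob 11 mm in diameter, 28 mm from the pivot, from 26.5 to 38.5 mm above the desk. The button under it is a flat bar 14 mm wide, from 7 mm behind the pivot to 36 mm in front, its top 26.5 mm above the desk. Push across the bar, not along it.
- button_near (a joint): Black turn button on the middle of the near long rim (-x side). Angle in rad about its upright pivot, anticlockwise from above: 0 and equally 6.28 point straight in over the board, 3.14 straight out. Starts between 1.1 and 5.18, turns either way (limits -0.5, 6.78) with even light friction (about 0.7 N at the knob) and stays where left; no spring or click.
- pivot_near (a point): Pivot of the button on the middle of the near long rim (-x side), on the rim's upper face, 11 mm outside the opening's edge; fixed on the frame. The screw head on it rises to 28.6 mm above the desk.
- knob_near (a point): Centre of the flat top of that button's round thumb knob (moves with it): knob 11 mm in diameter, 28 mm from the pivot, from 26.5 to 38.5 mm above the desk. The button under it is a flat bar 14 mm wide, from 7 mm behind the pivot to 36 mm in front, its top 26.5 mm above the desk. Push across the bar, not along it.
- button_left (a joint): Black turn button on the middle of the left short rim (+y side). Angle in rad about its upright pivot, anticlockwise from above: 0 and equally 6.28 point straight in over the board, 3.14 straight out. Starts between 1.1 and 5.18, turns either way (limits -0.5, 6.78) with even light friction (about 0.7 N at the knob) and stays where left; no spring or click.
- pivot_left (a point): Pivot of the button on the middle of the left short rim (+y side), on the rim's upper face, 11 mm outside the opening's edge; fixed on the frame. The screw head on it rises to 28.6 mm above the desk.
- knob_left (a point): Centre of the flat top of that button's round thumb knob (moves with it): knob 11 mm in diameter, 28 mm from the pivot, from 26.5 to 38.5 mm above the desk. The button under it is a flat bar 14 mm wide, from 7 mm behind the pivot to 36 mm in front, its top 26.5 mm above the desk. Push across the bar, not along it.
- button_right (a joint): Black turn button on the middle of the right short rim (-y side). Angle in rad about its upright pivot, anticlockwise from above: 0 and equally 6.28 point straight in over the board, 3.14 straight out. Starts between 1.1 and 5.18, turns either way (limits -0.5, 6.78) with even light friction (about 0.7 N at the knob) and stays where left; no spring or click.
- pivot_right (a point): Pivot of the button on the middle of the right short rim (-y side), on the rim's upper face, 11 mm outside the opening's edge; fixed on the frame. The screw head on it rises to 28.6 mm above the desk.
- knob_right (a point): Centre of the flat top of that button's round thumb knob (moves with it): knob 11 mm in diameter, 28 mm from the pivot, from 26.5 to 38.5 mm above the desk. The button under it is a flat bar 14 mm wide, from 7 mm behind the pivot to 36 mm in front, its top 26.5 mm above the desk. Push across the bar, not along it.
- tape_roll: Bystander: roll of masking tape lying flat, 74 mm across, 19 mm high, beside the right end of the frame. Origin: centre of its underside.
- earbud_case: Bystander: white earbud case with rounded edges, 27 x 58 x 40 mm, beside the left end of the frame. Origin: centre of its underside.
- eraser: Bystander: white eraser in a blue sleeve, 20 x 43 x 13 mm, beyond the far right corner of the frame. Origin: centre of its underside.

How it is judged:
By the outcome, as a careful person would: the job done as asked, in the order asked, and still so for the second after the job is handed in, with the robot touching nothing.
It also fails if it takes over 72 s, if anything falls off the work surface, if the arm or the gripper's body presses on something with over 40 N, if the wrist force passes 120 N, or if a joint passes its speed limit or range.

## Working session

There is one attempt and no reset: what is moved stays moved. The work goes in short steps, Python scripts to look and compute and a tool call to move; the robot and the scene stay as the last step left them, time stands still between calls to the robot, and variables do not carry over. Pictures are saved under pics/ and viewed, at most 10 in all, crops included, and the job is handed in when it is done.

Besides the shell and the picture viewer there is one more tool, called by a JSON object that holds its "name" and its "arguments", one argument or row to a line. servo_tool: Moves the arm, as the interface text tells. Its arguments: {"type":"object","properties":{"rows":{"type":"array","items":{"type":"number"}},"newtons":{"type":"number"}},"required":["rows"]}

```bash
mkdir -p pics; cat > h.py <<'E'
import numpy as np, cv2
from rig import robot
names=["far","near","left","right"]
def look(tag=None,cams=("top","scene")):
    out={}
    for c in cams:
        p=robot.camera(c)
        if tag: cv2.imwrite(f"pics/{tag}_{c}.png",p["pixels"][:,:,::-1])
        out[c]=p
    return out
E
python3 - <<'E'
from h import *
o=look("a")
print(robot.get_obs())
for c,p in o.items():
    print(c,p["intrinsics"].tolist(),p["rvec"],p["tvec"])
    for q in ["frame","backing_board","tape_roll","earbud_case","eraser"]+[a+n for n in names for a in("pivot_","knob_")]:
        r=robot.place_of(p,q); print(q,[(np.round(x["at"],4).tolist(),round(x["score"],2)) for x in r[:2]])
E
```

```text
{'time': 0.1, 'q': array([ 1.09446948e+00,  5.28353451e-01,  1.43378013e+00,  6.05000793e-07,
        1.18139177e+00, -1.78502219e-01]), 'joint_velocities': array([ 0.00050991, -0.00135963, -0.00296664,  0.00095479,  0.00121115,
        0.00092687]), 'joint_torque': array([ 3.78007974e-05, -4.40983379e+01, -1.77150679e+01,  6.34608348e-02,
        5.33315877e-02, -2.17293967e-05]), 'position': array([0.18306665, 0.59689867, 0.22167972]), 'tool_rot': array([ 1.48362616e-01,  9.88932556e-01, -9.14925074e-04, -3.11039321e-04]), 'ft_force': array([0.49156142, 0.28200228, 0.5598665 ]), 'moment': array([-0.02814973, -0.02698922,  0.02970508]), 'grip_force': 0.0, 'grip_width': 0.08683807103236456}
top [[548.978767595677, 0.0, 316.17303540641814], [0.0, 548.978767595677, 233.22163433125218], [0.0, 0.0, 1.0]] [ 2.12313864 -2.11101973  0.22037514] [-0.04458536  0.60025025  0.8448444 ]
frame []
backing_board [([0.5308, 0.0244, 0.0147], 0.89)]
tape_roll []
earbud_case [([0.466, 0.2283, 0.0013], 0.81)]
eraser [([0.7091, -0.0912, 0.0015], 0.52)]
pivot_far [([0.6, 0.0631, 0.0194], 0.69)]
knob_far [
[... 394 characters left out ...]
, 0.039], 0.49)]
scene [[478.2555181259912, 0.0, 323.1314550654679], [0.0, 478.2555181259912, 239.79208758427828], [0.0, 0.0, 1.0]] [ 2.23487161 -0.94250463  0.39918901] [-0.43666678  0.34609005  0.61497923]
frame []
backing_board [([0.5298, 0.0221, 0.0145], 0.68)]
tape_roll [([0.6277, -0.1614, 0.0017], 0.62)]
earbud_case [([0.4653, 0.2259, 0.0005], 0.95)]
eraser [([0.7075, -0.092, 0.0035], 0.57)]
pivot_far [([0.5934, 0.0637, 0.0186], 0.88)]
knob_far []
pivot_near [([0.4621, -0.017, 0.0228], 0.97)]
knob_near [([0.4451, -0.0328, 0.04], 0.69)]
pivot_left []
knob_left [([0.4609, 0.0915, 0.0383], 0.6)]
pivot_right [([0.5819, -0.0672, 0.0185], 0.89)]
knob_right [([0.5872, -0.0946, 0.0382], 0.43)]
```

View pics/a_top.png

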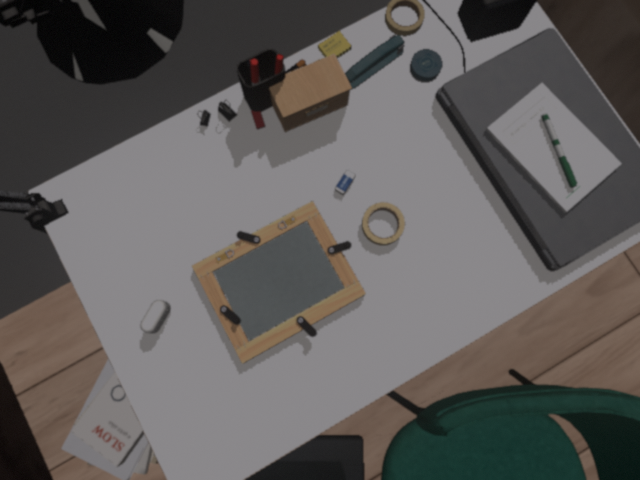

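View pics/a_scene.png

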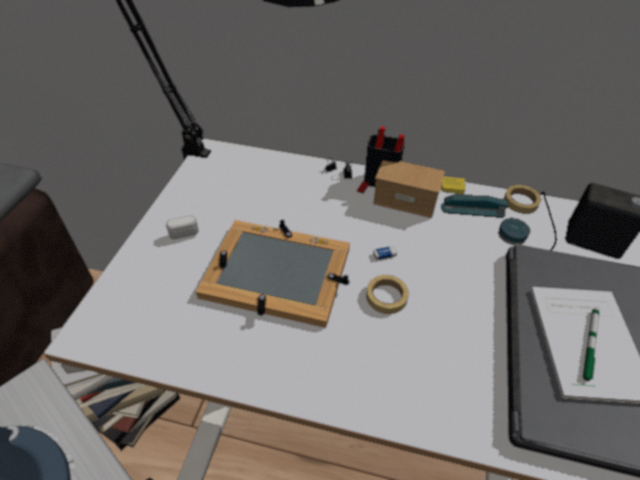

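```bash
cat >> h.py <<'E'
from scipy.optimize import least_squares
PIV={"far":(.078,0),"near":(-.078,0),"left":(0,.103),"right":(0,-.103)}
INW={"far":np.pi,"near":0,"left":-np.pi/2,"right":np.pi/2}
def R(a): return np.array([[np.cos(a),-np.sin(a)],[np.sin(a),np.cos(a)]])
def proj(p,P): return cv2.projectPoints(np.atleast_2d(np.float64(P)),p["rvec"],p["tvec"],p["intrinsics"],None)[0][:,0]
def unproj(p,uv,z):
    M,_=cv2.Rodrigues(p["rvec"]); d=np.c_[np.atleast_2d(uv),np.ones(len(np.atleast_2d(uv)))]@np.linalg.inv(p["intrinsics"]).T@M
    c=-M.T@np.ravel(p["tvec"]); return c+d*((z-c[2])/d[:,2])[:,None]
def w3(xy,z): return np.c_[np.atleast_2d(xy),np.full(len(np.atleast_2d(xy)),z)]
def dark(p,t=60): return p["pixels"].max(2)<t
def btn_mask(p,piv,a):
    m=np.zeros((480,640),np.uint8); r=R(a)
    bar=np.array([[-.007,-.007],[.036,-.007],[.036,.007],[-.007,.007]])@r.T+piv
    t=np.linspace(0,6.28,24); c=np.array([.028,0])+.0055*np.c_[np.cos(t),np.sin(t)]; c=c@r.T+piv
    for P in (np.r_[w3(bar,.022),w3(bar,.0265)],np.r_[w3(c,.0265),w3(c,.0385)]):
        cv2.fillConvexPoly(m,cv2.convexHull(np.round(proj(p,P)*8).astype(np.int32)),1,shift=3)
    return m>0
def fit_btn(p,piv,t=60):
    d=dark(p,t); g=np.arange(0,2*np.pi,np.pi/90)
    near=np.linalg.norm(np.indices((480,640))[::-1].transpose(1,2,0)-proj(p,[*piv,.025])[0],axis=2)<45
    d=d&near; s=[]
    for a in g:
        m=btn_mask(p,piv,a); s.append((m&d).sum()/(m|d).sum())
    i=int(np.argmax(s)); return g[i],s[i]
def pose_fit(pics):
    """frame pose from board edges (outline) in the pictures"""
    res=[]
    for c,p in pics.items():
        r=robot.outline_of(p,"backing_board")
        if not r: continue
        m=r[0]["region"].astype(np.uint8); cn=max(cv2.findContours(m,0,1)[0],key=cv2.contourArea)[:,0]
        q=unproj(p,cn,.0205)[:,:2]; rc=cv2.minAreaRect((q*1000).astype(np.float32)); res.append((c,rc))
    return res
def pivfit(pts):
    k=list(pts); f=lambda v:np.ravel([R(v[2])@PIV[n.split("_")[0]]+v[:2]-pts[n] for n in k])
    s=least_squares(f,[.53,.023,.5],loss="soft_l1",f_scale=.004); return s.x,np.round(f(s.x)*1000,1)
E
python3 - <<'E'
from h import *
o=look()
print(pose_fit(o))
pts={}
for c,p in o.items():
    for n in names:
        r=robot.place_of(p,"pivot_"+n)
        if r: pts[n+"_"+c]=np.array(r[0]["at"][:2])
v,e=pivfit(pts); print(v,list(pts),e)
for c,p in o.items():
    im=p["pixels"].copy()
    for n in names:
        piv=R(v[2])@PIV[n]+v[:2]
        a,s=fit_btn(p,piv); print(c,n,np.round(piv,4),"world",round(a,2),"btn",round((a-INW[n]-v[2])%6.283,2),"iou",round(s,2))
        cs=cv2.findContours(btn_mask(p,piv,a).astype(np.uint8),0,1)[0]; cv2.drawContours(im,cs,-1,(255,0,0),1)
    for hx,hy,z in((.093,.118,.022),(.067,.092,.022)):
        q=np.array([[hx,hy],[hx,-hy],[-hx,-hy],[-hx,hy]])@R(v[2]).T+v[:2]
        cv2.polylines(im,[np.int32(np.round(proj(p,w3(q,z))))],True,(0,255,0),1)
    x,y=proj(p,[*v[:2],.02])[0].astype(int); cr=im[y-110:y+110,x-130:x+130]
    cv2.imwrite(f"pics/fit_{c}.png",cv2.resize(cr[:,:,::-1],None,fx=2.6,fy=2.6,interpolation=2))
E
```

```text
[('top', ((528.24755859375, 22.314407348632812), (132.33163452148438, 183.10235595703125), 29.38352394104004)), ('scene', ((528.7243041992188, 20.819488525390625), (132.77865600585938, 181.23403930664062), 29.670852661132812))]
[0.53113522 0.02349721 0.52868623] ['far_top', 'near_top', 'left_top', 'right_top', 'far_scene', 'left_scene', 'right_scene'] [-1.2  0.3 -0.  -0.7 -0.1 -1.5 -0.1  4.1  4.4 -1.5 -0.2  0.4 -1.4 -0.1]
top far [0.5985 0.0628] world 1.33 btn 3.94 iou 0.48
top near [ 0.4638 -0.0158] world 3.8 btn 3.28 iou 0.53
top left [0.4792 0.1124] world 3.98 btn 5.02 iou 0.58
top right [ 0.5831 -0.0654] world 4.78 btn 2.68 iou 0.44
scene far [0.5985 0.0628] world 1.29 btn 3.9 iou 0.36
scene near [ 0.4638 -0.0158] world 3.87 btn 3.35 iou 0.48
scene left [0.4792 0.1124] world 4.05 btn 5.09 iou 0.51
scene right [ 0.5831 -0.0654] world 4.85 btn 2.75 iou 0.43
```

View pics/fit_top.png

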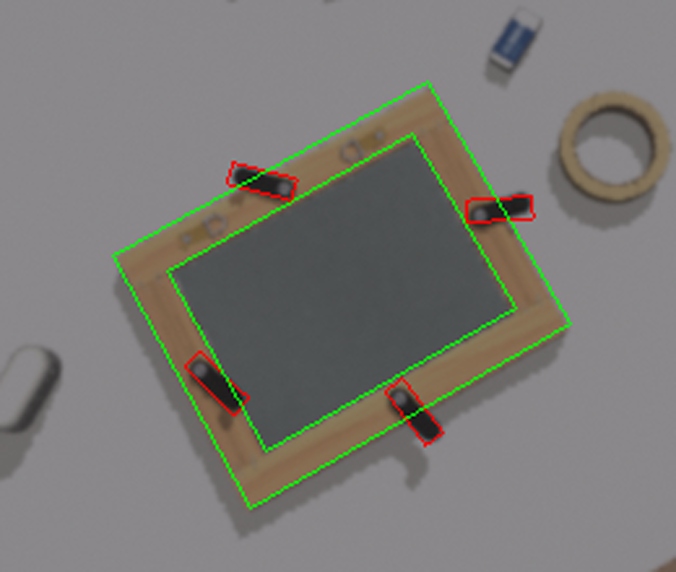

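```bash
cat >> h.py <<'E'
from scipy.optimize import minimize
def refine(pics,v0,a0,t=60):
    ds={c:dark(p,t) for c,p in pics.items()}
    def cost(x,full=False):
        s=[]
        for c,p in pics.items():
            for i,n in enumerate(names):
                piv=R(x[2])@PIV[n]+x[:2]; m=btn_mask(p,piv,x[3+i]); u,w=np.int32(proj(p,[*piv,.025])[0])
                sl=np.s_[w-40:w+40,u-40:u+40]; s.append((m[sl]&ds[c][sl]).sum()/(m[sl]|ds[c][sl]).sum())
        return np.array(s) if full else -np.sum(s)
    x0=np.r_[v0,a0]; S=np.vstack([x0]+[x0+d for d in np.diag([.004,.004,.03,.1,.1,.1,.1])])
    r=minimize(cost,x0,method="Nelder-Mead",options=dict(initial_simplex=S,maxfev=1500))
    return r.x,cost(r.x,True)
H=np.array([.0095,.015])
def wrap(a): return (a+np.pi)%(2*np.pi)-np.pi
def centre(v,n,th,sgn,al,back=0.):
    "finger centre touching knob n at button angle th, pushing CCW(+1)/CW(-1), tool x at world angle al"
    d=th+INW[n]+v[2]; u=np.array([np.cos(d),np.sin(d)]); t=sgn*np.array([-u[1],u[0]])
    tl=R(al).T@t; s=R(al)@(H*np.clip(2.5*tl,-1,1))
    return R(v[2])@PIV[n]+v[:2]+.028*u-(.0055+back)*t-s
def now():
    o=robot.get_obs(); q=o["tool_rot"]; X=[1-2*(q[1]**2+q[2]**2),2*(q[0]*q[1]+q[2]*q[3])]
    return np.array([*o["position"],np.arctan2(X[1],X[0])]),o
def rows(wps,step=.03,clos=1,start=None):
    "wps: list of (x,y,z,al,step); prints rows in calls of 5"
    p,o=now() if start is None else (np.array(start,float),None); p=p.copy(); out=[]
    for w in wps:
        st=w[4] if len(w)>4 else step; tgt=np.array(w[:4],float)
        k=int(max(1,np.ceil(np.linalg.norm(tgt[:3]-p[:3])/st-.05),np.ceil(abs(np.degrees(wrap(tgt[3]-p[3])))/7-.02)))
        for i in range(k):
            f=1/(k-i); d=(tgt[:3]-p[:3])*f; da=np.degrees(wrap(tgt[3]-p[3]))*f
            X=np.array([np.cos(p[3]),np.sin(p[3])]); Y=np.array([X[1],-X[0]])
            r=[clos,round(d[:2]@X,4),round(d[:2]@Y,4),round(-d[2],4),round(-da,1)]
            p[:2]+=r[1]*X+r[2]*Y; p[2]-=r[3]; p[3]-=np.radians(r[4]); out.append(r)
    for i in range(0,len(out),5): print([float(z) for r in out[i:i+5] for z in r])
    return p
def sweep(v,n,th0,th1,sgn,al,z,step=.008,lead=.012):
    ws=[(*centre(v,n,th0,sgn,al,lead),z,al,.02)]
    m=max(2,int(abs(th1-th0)/.25)+1)
    for th in np.linspace(th0,th1,m): ws.append((*centre(v,n,th,sgn,al),z,al,step))
    return ws
E
cat > s1.py <<'E'
from h import *
import json
o=look()
x,s=refine(o,[.5297,.0225,.52],[1.31,3.83,4.02,4.82])
print(np.round(x,4),np.round(s,2)); v=x[:3]
th={n:float((x[3+i]-INW[n]-v[2])%6.2832) for i,n in enumerate(names)}; print(th)
json.dump(dict(v=list(v),th=th),open("st.json","w"))
E
python3 s1.py; python3 - <<'E'
from h import *
import json
s=json.load(open("st.json")); v=s["v"]; al=v[2]+np.pi
n="left"; c=centre(v,n,s["th"][n]-.1,1,al,.015); print(c, now()[0])
rows([(*c,.10,al,.035),(*c,.0315,al,.02)])
E
```

```text
[0.5292 0.0232 0.5251 1.3414 3.8625 3.9763 4.8486] [0.49 0.53 0.6  0.47 0.35 0.4  0.47 0.42]
{'far': 3.957903940028794, 'near': 3.3373585834550035, 'left': 5.022034496881614, 'right': 2.7527056355215134}
[0.43127153 0.11925021] [0.18333843 0.59748137 0.22256106 2.84381194]
[1.0, -0.0236, -0.024, 0.0077, -2.9, 1.0, -0.0223, -0.0252, 0.0077, -2.9, 1.0, -0.021, -0.0263, 0.0077, -3.0, 1.0, -0.0196, -0.0274, 0.0077, -2.9, 1.0, -0.0182, -0.0283, 0.0076, -3.0]
[1.0, -0.0167, -0.0292, 0.0077, -2.9, 1.0, -0.0152, -0.03, 0.0076, -3.0, 1.0, -0.0136, -0.0308, 0.0077, -2.9, 1.0, -0.0121, -0.0314, 0.0076, -3.0, 1.0, -0.0104, -0.032, 0.0077, -2.9]
[1.0, -0.0088, -0.0325, 0.0076, -3.0, 1.0, -0.007, -0.033, 0.0077, -2.9, 1.0, -0.0054, -0.0333, 0.0076, -3.0, 1.0, -0.0036, -0.0335, 0.0077, -2.9, 1.0, -0.0019, -0.0336, 0.0076, -3.0]
[1.0, -0.0002, -0.0337, 0.0077, -2.9, 1.0, -0.0, 0.0, 0.0171, -0.0, 1.0, -0.0, 0.0, 0.0171, -0.0, 1.0, -0.0, 0.0, 0.0171, -0.0, 1.0, -0.0, 0.0, 0.0172, -0.0]
```

{"name": "servo_tool", "arguments": {
  "rows": [1, -0.0236, -0.024, 0.0077, -2.9, 1, -0.0223, -0.0252, 0.0077, -2.9, 1, -0.021, -0.0263, 0.0077, -3.0, 1, -0.0196, -0.0274, 0.0077, -2.9, 1, -0.0182, -0.0283, 0.0076, -3.0],
  "newtons": 10
}}

```text
time: 2.52
position: [0.2611, 0.4468, 0.184]
tool_rot: [0.019, 1.0, 0.0, 0.0]
ft_force: [1.3, -0.2, -0.9]
grip_width: 0.0614
grip_force: 0.0
```

{"name": "servo_tool", "arguments": {
  "rows": [1, -0.0167, -0.0292, 0.0077, -2.9, 1, -0.0152, -0.03, 0.0076, -3.0, 1, -0.0136, -0.0308, 0.0077, -2.9, 1, -0.0121, -0.0314, 0.0076, -3.0, 1, -0.0104, -0.032, 0.0077, -2.9]
}}

```text
time: 2.93
position: [0.339, 0.2975, 0.1459]
tool_rot: [-0.109, 0.994, 0.0, 0.001]
ft_force: [0.5, 0.7, -0.2]
grip_width: 0.0285
grip_force: 0.0
```

{"name": "servo_tool", "arguments": {
  "rows": [1, -0.0088, -0.0325, 0.0076, -3.0, 1, -0.007, -0.033, 0.0077, -2.9, 1, -0.0054, -0.0333, 0.0076, -3.0, 1, -0.0036, -0.0335, 0.0077, -2.9, 1, -0.0019, -0.0336, 0.0076, -3.0]
}}

```text
time: 3.35
position: [0.4168, 0.1476, 0.1076]
tool_rot: [-0.236, 0.972, -0.0, 0.001]
ft_force: [0.2, -0.3, -0.9]
grip_width: 0.0015
grip_force: 0.0
```

```bash
cat > s2.py <<'E'
from h import *
import json,sys
s=json.load(open("st.json")); v=s["v"]; al=v[2]+np.pi
n="left"; t0=s["th"][n]-.1; c=centre(v,n,t0,1,al,.015)
p,o=now(); print(p,o["grip_width"])
q=rows([(*c,.08,al,.035),(*c,.0315,al,.02)])
print("sweep"); rows(sweep(v,n,t0,2*np.pi,1,al,.0315),start=q)
E
python3 s2.py
```

```text
[ 0.41679342  0.14760546  0.10755809 -2.66549038] 0.0015230046311690976
[1.0, 0.0001, -0.0159, 0.0138, -1.4, 1.0, 0.0004, -0.0159, 0.0138, -1.4, 1.0, 0.0, -0.0, 0.0162, -0.0, 1.0, 0.0, -0.0, 0.0161, -0.0, 1.0, 0.0, -0.0, 0.0162, -0.0]
sweep
[1.0, -0.0006, -0.003, -0.0, -0.0, 1.0, -0.0013, -0.0059, -0.0, -0.0, 1.0, -0.0012, -0.0058, -0.0, -0.0, 1.0, 0.0034, -0.0077, -0.0, -0.0, 1.0, -0.0032, -0.007, -0.0, -0.0]
[1.0, -0.005, -0.006, -0.0, -0.0, 1.0, -0.0032, -0.0046, -0.0, -0.0, 1.0, -0.0032, -0.0047, -0.0, -0.0, 1.0, -0.0036, -0.0063, -0.0, -0.0, 1.0, -0.0037, -0.0063, -0.0, -0.0]
```

{"name": "servo_tool", "arguments": {
  "rows": [1, -0.0002, -0.0337, 0.0077, -2.9, 1, 0, 0, 0.025, 0, 1, 0, 0, 0.025, 0, 1, 0, 0, 0.0185, 0, 1, 0, 0, 0, 0]
}}

```text
time: 3.77
position: [0.43, 0.1186, 0.0289]
tool_rot: [-0.259, 0.966, 0.001, -0.003]
ft_force: [-0.6, -0.3, -0.8]
grip_width: 0.0008
grip_force: 0.0
```

```bash
cat > s3.py <<'E'
from h import *
import json,sys
s=json.load(open("st.json")); v=s["v"]; al=v[2]+np.pi
n="left"; t0=s["th"][n]-.1; c=centre(v,n,t0,1,al,.015)
p,o=now(); print(p,c,al)
rows(sweep(v,n,t0,2*np.pi,1,al,.0315))
E
python3 s3.py
```

```text
[ 0.43003335  0.11863002  0.02894308 -2.61863113] [0.43127153 0.11925021] 3.6666942403540617
[1.0, -0.002, -0.003, -0.0026, -0.1, 1.0, -0.0013, -0.0059, 0.0, -0.0, 1.0, -0.0012, -0.0059, 0.0, -0.0, 1.0, 0.0034, -0.0076, 0.0, -0.0, 1.0, -0.0032, -0.0071, 0.0, -0.0]
[1.0, -0.005, -0.0059, 0.0, -0.0, 1.0, -0.0032, -0.0047, 0.0, -0.0, 1.0, -0.0032, -0.0046, 0.0, -0.0, 1.0, -0.0037, -0.0063, 0.0, -0.0, 1.0, -0.0036, -0.0063, 0.0, -0.0]
```

{"name": "servo_tool", "arguments": {
  "rows": [1, -0.002, -0.003, -0.0026, 0, 1, -0.0013, -0.0059, 0, 0, 1, -0.0012, -0.0059, 0, 0, 1, 0.0034, -0.0076, 0, 0, 1, -0.0032, -0.0071, 0, 0]
}}

```text
time: 4.18
position: [0.4495, 0.0952, 0.035]
tool_rot: [-0.259, 0.966, -0.0, 0.0]
ft_force: [-1.0, 0.3, 1.5]
grip_width: 0.0005
grip_force: 0.5
```

{"name": "servo_tool", "arguments": {
  "rows": [1, -0.005, -0.0059, 0, 0, 1, -0.0032, -0.0047, 0, 0, 1, -0.0032, -0.0046, 0, 0, 1, -0.0037, -0.0063, 0, 0, 1, -0.0036, -0.0063, 0, 0]
}}

```text
time: 4.6
position: [0.4804, 0.0808, 0.034]
tool_rot: [-0.259, 0.966, -0.0, -0.0]
ft_force: [-1.0, 0.7, -0.9]
grip_width: 0.0006
grip_force: 0.3
```

{"name": "servo_tool", "arguments": {
  "rows": [1, 0, 0, 0, 0, 1, 0, 0, 0, 0]
}}

```text
time: 4.77
position: [0.4807, 0.0808, 0.034]
tool_rot: [-0.259, 0.966, -0.0, 0.0]
ft_force: [0.6, 0.7, -0.3]
grip_width: 0.0007
grip_force: 0.0
```

```bash
cat > crop.py <<'E'
from h import *
import sys,json
v=np.array(json.load(open("st.json"))["v"]); tag=sys.argv[1]
o=look(); ims=[]
for c,p in o.items():
    x,y=proj(p,[*v[:2],.02])[0].astype(int); ims.append(cv2.resize(p["pixels"][y-90:y+90,x-100:x+100,::-1],None,fx=2,fy=2,interpolation=2))
cv2.imwrite(f"pics/{tag}.png",np.hstack(ims))
p,ob=now(); print(p,ob["ft_force"])
for n in names: 
    piv=R(v[2])@PIV[n]+v[:2]; print(n,[(round((a-INW[n]-v[2])%6.2832,2),round(s,2)) for a,s in (fit_btn(q,piv) for q in o.values())])
E
python3 crop.py c1; python3 - <<'E'
from h import *
import json
v=json.load(open("st.json"))["v"]; print(centre(v,"left",2*np.pi,1,v[2]+np.pi))
E
```

```text
[ 0.47992284  0.08108307  0.03399959 -2.61732242] [-0.2418432   0.26367265  0.51748964]
far [(np.float64(3.94), np.float64(0.1)), (np.float64(4.68), np.float64(0.09))]
near [(np.float64(3.28), np.float64(0.1)), (np.float64(3.42), np.float64(0.4))]
left [(np.float64(2.69), np.float64(0.07)), (np.float64(1.08), np.float64(0.08))]
right [(np.float64(2.9), np.float64(0.39)), (np.float64(2.72), np.float64(0.37))]
[0.47864435 0.08056191]
```

View pics/c1.png

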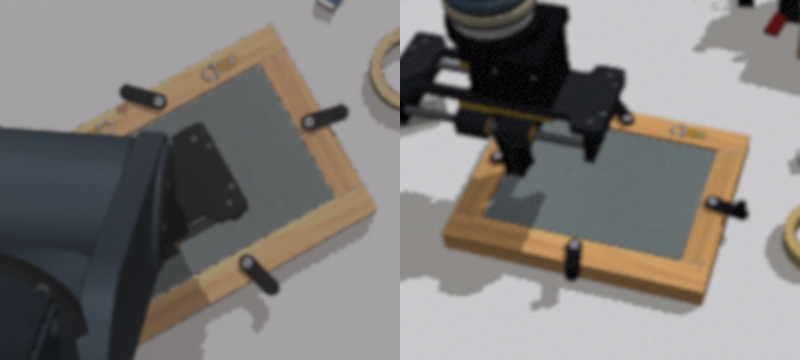

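```bash
python3 - <<'E'
from h import *
import json
s=json.load(open("st.json")); v=s["v"]; al=v[2]+np.pi
p,_=now(); X=R(al)@[.012,0]
n="right"; t0=s["th"][n]+.1; c=centre(v,n,t0,-1,al,.015); print(c)
q=rows([(*(p[:2]+X),p[2],al,.012),(*(p[:2]+X),.065,al,.035),(*c,.065,al,.036),(*c,.0315,al,.02)])
print("sweep",q); rows(sweep(v,n,t0,0,-1,al,.0315),start=q)
E
```

```text
[ 0.62091401 -0.09284368]
[1.0, 0.012, -0.0, -0.0, -0.0, 1.0, -0.0, -0.0, -0.031, -0.0, 1.0, -0.0067, -0.0316, -0.0, -0.0, 1.0, -0.0067, -0.0316, -0.0, -0.0, 1.0, -0.0067, -0.0316, -0.0, -0.0]
[1.0, -0.0067, -0.0316, -0.0, -0.0, 1.0, -0.0067, -0.0316, -0.0, -0.0, 1.0, -0.0067, -0.0316, -0.0, -0.0, 1.0, -0.0068, -0.0315, -0.0, -0.0, 1.0, 0.0, -0.0, 0.0167, -0.0]
[1.0, 0.0, -0.0, 0.0168, -0.0]
sweep [ 0.62090051 -0.09280053  0.03149959 -2.61732242]
[1.0, 0.0029, 0.0008, -0.0, -0.0, 1.0, 0.0057, 0.0017, -0.0, -0.0, 1.0, 0.0058, 0.0017, -0.0, -0.0, 1.0, 0.0072, -0.0027, -0.0, -0.0, 1.0, 0.0065, 0.0035, -0.0, -0.0]
[1.0, 0.0055, 0.005, -0.0, -0.0, 1.0, 0.0038, 0.0031, -0.0, -0.0, 1.0, 0.0039, 0.0031, -0.0, -0.0, 1.0, 0.0042, 0.0035, -0.0, -0.0, 1.0, 0.0041, 0.0035, -0.0, -0.0]
[1.0, 0.0032, 0.0037, -0.0, -0.0, 1.0, 0.0033, 0.0037, -0.0, -0.0, 1.0, 0.0015, 0.0072, -0.0, -0.0, 1.0, -0.0033, 0.0066, -0.0, -0.0, 1.0, -0.0049, 0.0055, -0.0, -0.0]
[1.0, -0.0031, 0.0047, -0.0, -0.0, 1.0, -0.0031, 0.0047, -0.0, -0.0, 1.0, -0.0035, 0.006, -0.0, -0.0, 1.0, -0.0035, 0.006, -0.0, -0.0]
```

{"name": "servo_tool", "arguments": {
  "rows": [1, 0.012, 0, 0, 0, 1, 0, 0, -0.031, 0, 1, -0.0067, -0.0316, 0, 0, 1, -0.0067, -0.0316, 0, 0, 1, -0.0067, -0.0316, 0, 0]
}}

```text
time: 5.28
position: [0.5349, 0.0028, 0.0658]
tool_rot: [-0.26, 0.966, -0.0, 0.0]
ft_force: [0.8, 0.8, 0.5]
grip_width: 0.0006
grip_force: 0.0
```

{"name": "servo_tool", "arguments": {
  "rows": [1, -0.0067, -0.0316, 0, 0, 1, -0.0067, -0.0316, 0, 0, 1, -0.0067, -0.0316, 0, 0, 1, -0.0068, -0.0315, 0, 0, 1, 0, 0, 0.0167, 0]
}}

```text
time: 5.7
position: [0.6295, -0.0993, 0.0518]
tool_rot: [-0.258, 0.966, -0.005, 0.007]
ft_force: [1.2, -0.6, 0.1]
grip_width: 0.0008
grip_force: 0.0
```

{"name": "servo_tool", "arguments": {
  "rows": [1, 0, 0, 0.0168, 0, 1, 0, 0, 0, 0, 1, 0, 0, 0, 0, 1, 0, 0, 0, 0]
}}

```text
time: 6.03
position: [0.6207, -0.0924, 0.0319]
tool_rot: [-0.259, 0.966, 0.0, -0.0]
ft_force: [0.0, -0.4, 0.2]
grip_width: 0.0007
grip_force: 0.0
```

```bash
python3 crop.py c2
```

```text
[ 0.62132897 -0.09249145  0.03259047 -2.61661469] [ 0.10715716 -0.45206673  0.12731593]
far [(np.float64(2.62), np.float64(0.0)), (np.float64(1.92), np.float64(0.07))]
near [(np.float64(5.76), np.float64(0.0)), (np.float64(3.42), np.float64(0.48))]
left [(np.float64(1.05), np.float64(0.0)), (np.float64(6.25), np.float64(0.46))]
right [(np.float64(4.19), np.float64(0.0)), (np.float64(2.72), np.float64(0.1))]
```

View pics/c2.png

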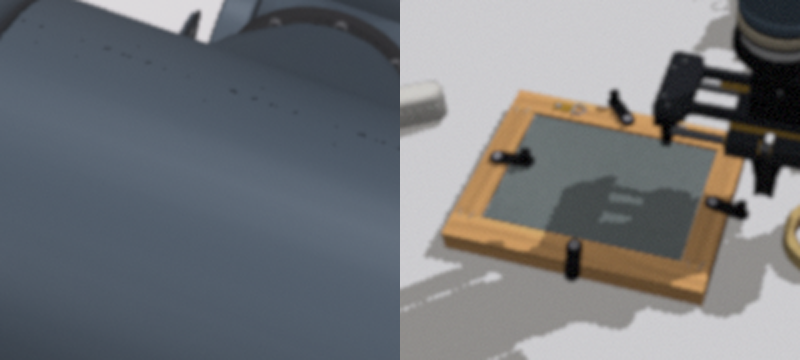

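{"name": "servo_tool", "arguments": {
  "rows": [1, 0.0029, 0.0008, 0, 0, 1, 0.0057, 0.0017, 0, 0, 1, 0.0058, 0.0017, 0, 0, 1, 0.0072, -0.0027, 0, 0, 1, 0.0065, 0.0035, 0, 0]
}}

```text
time: 6.55
position: [0.5941, -0.1038, 0.032]
tool_rot: [-0.259, 0.966, -0.001, 0.001]
ft_force: [1.1, -3.3, 0.6]
grip_width: 0.0006
grip_force: 2.1
```

{"name": "servo_tool", "arguments": {
  "rows": [1, 0.0055, 0.005, 0, 0, 1, 0.0038, 0.0031, 0, 0, 1, 0.0039, 0.0031, 0, 0, 1, 0.0042, 0.0035, 0, 0, 1, 0.0041, 0.0035, 0, 0]
}}

```text
time: 6.97
position: [0.5655, -0.0968, 0.0315]
tool_rot: [-0.259, 0.966, 0.001, -0.0]
ft_force: [0.3, 0.3, 0.1]
grip_width: 0.0007
grip_force: 0.3
```

{"name": "servo_tool", "arguments": {
  "rows": [1, 0.0032, 0.0037, 0, 0, 1, 0.0033, 0.0037, 0, 0, 1, 0.0015, 0.0072, 0, 0, 1, -0.0033, 0.0066, 0, 0, 1, -0.0049, 0.0055, 0, 0]
}}

```text
time: 7.38
position: [0.5519, -0.0733, 0.0314]
tool_rot: [-0.259, 0.966, 0.001, -0.001]
ft_force: [0.4, -1.4, 0.7]
grip_width: 0.0003
grip_force: 0.4
```

{"name": "servo_tool", "arguments": {
  "rows": [1, -0.0031, 0.0047, 0, 0, 1, -0.0031, 0.0047, 0, 0, 1, -0.0035, 0.006, 0, 0, 1, -0.0035, 0.006, 0, 0, 1, 0, 0, 0, 0]
}}

```text
time: 7.8
position: [0.5536, -0.0476, 0.0315]
tool_rot: [-0.26, 0.966, 0.0, -0.0]
ft_force: [1.3, -0.4, -0.6]
grip_width: 0.0006
grip_force: 0.3
```

{"name": "servo_tool", "arguments": {
  "rows": [1, 0, 0, 0, 0, 1, 0, 0, 0, 0]
}}

```text
time: 7.97
position: [0.553, -0.0485, 0.0314]
tool_rot: [-0.259, 0.966, 0.001, -0.001]
ft_force: [0.0, -0.9, -0.4]
grip_width: 0.0005
grip_force: 0.0
```

```bash
python3 - <<'E'
from h import *
import json
s=json.load(open("st.json")); v=s["v"]; al=v[2]+np.pi
p,_=now(); X=R(al)@[.012,0]
print(p,centre(v,"right",0,-1,al))
n="near"; t0=s["th"][n]-.1; a2=v[2]+np.pi/2; c=centre(v,n,t0,1,a2,.015); print(c)
q=rows([(*(p[:2]+X),p[2],al,.012),(*(p[:2]+X),.065,al,.035),(*c,.065,a2,.036),(*c,.0315,a2,.02)])
print("sweep",q); rows(sweep(v,n,t0,2*np.pi,1,a2,.0315),start=q)
E
```

```text
[ 0.55298142 -0.0485445   0.03143991 -2.61713224] [ 0.55383949 -0.04922904]
[ 0.41916455 -0.00910754]
[1.0, 0.012, -0.0, -0.0, -0.0, 1.0, -0.0, -0.0, -0.0336, -0.0, 1.0, 0.0065, 0.0078, 0.0, 6.9, 1.0, 0.0074, 0.0069, 0.0, 6.9, 1.0, 0.0081, 0.006, 0.0, 6.9]
[1.0, 0.0088, 0.005, 0.0, 6.9, 1.0, 0.0093, 0.0039, 0.0, 6.9, 1.0, 0.0097, 0.0028, 0.0, 6.9, 1.0, 0.01, 0.0016, 0.0, 6.9, 1.0, 0.0101, 0.0003, 0.0, 6.9]
[1.0, 0.0101, -0.0009, 0.0, 7.0, 1.0, 0.0099, -0.0021, 0.0, 6.9, 1.0, 0.0096, -0.0033, 0.0, 7.0, 1.0, 0.0091, -0.0044, 0.0, 6.9, 1.0, 0.0085, -0.0054, 0.0, 7.0]
[1.0, 0.0, -0.0, 0.0168, -0.0, 1.0, 0.0, -0.0, 0.0167, -0.0]
sweep [ 0.41922239 -0.00911377  0.03153991 -4.18792856]
[1.0, -0.003, 0.0002, 0.0, -0.0, 1.0, -0.0059, 0.0006, 0.0, -0.0, 1.0, -0.006, 0.0006, 0.0, -0.0, 1.0, -0.0036, -0.0045, 0.0, -0.0, 1.0, -0.0036, -0.0045, 0.0, -0.0]
[1.0, -0.007, -0.0002, 0.0, -0.0, 1.0, -0.0062, 0.0037, 0.0, -0.0, 1.0, -0.005, 0.0051, 0.0, -0.0, 1.0, -0.0042, 0.0031, 0.0, -0.0, 1.0, -0.0041, 0.0032, 0.0, -0.0]
[1.0, -0.004, 0.0035, 0.0, -0.0, 1.0, -0.004, 0.0035, 0.0, -0.0, 1.0, -0.003, 0.0036, 0.0, -0.0, 1.0, -0.003, 0.0036, 0.0, -0.0, 1.0, -0.0008, 0.007, 0.0, -0.0]
[1.0, 0.0034, 0.0064, 0.0, -0.0, 1.0, 0.0049, 0.0053, 0.0, -0.0, 1.0, 0.003, 0.0048, 0.0, -0.0, 1.0, 0.0031, 0.0047, 0.0, -0.0, 1.0, 0.0034, 0.0058, 0.0, -0.0]
[1.0, 0.0034, 0.0059, 0.0, -0.0]
```

{"name": "servo_tool", "arguments": {
  "rows": [1, 0.012, 0, 0, 0, 1, 0, 0, -0.0336, 0, 1, 0.0065, 0.0078, 0, 6.9, 1, 0.0074, 0.0069, 0, 6.9, 1, 0.0081, 0.006, 0, 6.9]
}}

```text
time: 8.38
position: [0.5144, -0.0448, 0.0657]
tool_rot: [-0.078, 0.997, 0.0, 0.0]
ft_force: [-0.3, 1.2, 0.4]
grip_width: 0.0005
grip_force: 0.0
```

{"name": "servo_tool", "arguments": {
  "rows": [1, 0.0088, 0.005, 0, 6.9, 1, 0.0093, 0.0039, 0, 6.9, 1, 0.0097, 0.0028, 0, 6.9, 1, 0.01, 0.0016, 0, 6.9, 1, 0.0101, 0.0003, 0, 6.9]
}}

```text
time: 8.8
position: [0.4665, -0.027, 0.0652]
tool_rot: [0.221, 0.975, 0.0, -0.001]
ft_force: [-0.0, -0.1, 0.1]
grip_width: 0.0004
grip_force: 0.0
```

{"name": "servo_tool", "arguments": {
  "rows": [1, 0.0101, -0.0009, 0, 7, 1, 0.0099, -0.0021, 0, 6.9, 1, 0.0096, -0.0033, 0, 7, 1, 0.0091, -0.0044, 0, 6.9, 1, 0.0085, -0.0054, 0, 7]
}}

```text
time: 9.22
position: [0.4191, -0.0095, 0.0652]
tool_rot: [0.503, 0.865, -0.0, -0.001]
ft_force: [-0.1, 0.1, -0.4]
grip_width: 0.0004
grip_force: 0.0
```

{"name": "servo_tool", "arguments": {
  "rows": [1, 0, 0, 0, 0, 1, 0, 0, 0.0168, 0, 1, 0, 0, 0.0167, 0, 1, 0, 0, 0, 0, 1, 0, 0, 0, 0]
}}

```text
time: 9.63
position: [0.4199, -0.0098, 0.0312]
tool_rot: [0.499, 0.867, -0.0, -0.001]
ft_force: [-1.3, -0.1, -0.0]
grip_width: 0.0001
grip_force: 0.0
```

```bash
python3 crop.py c3
```

```text
[ 0.42048035 -0.00988472  0.03202342  2.09611883] [-0.35852274  0.00457343  0.00801865]
far [(np.float64(4.29), np.float64(0.27)), (np.float64(4.68), np.float64(0.08))]
near [(np.float64(0.21), np.float64(0.08)), (np.float64(1.26), np.float64(0.06))]
left [(np.float64(5.2), np.float64(0.07)), (np.float64(3.98), np.float64(0.05))]
right [(np.float64(0.07), np.float64(0.25)), (np.float64(0.1), np.float64(0.2))]
```

View pics/c3.png

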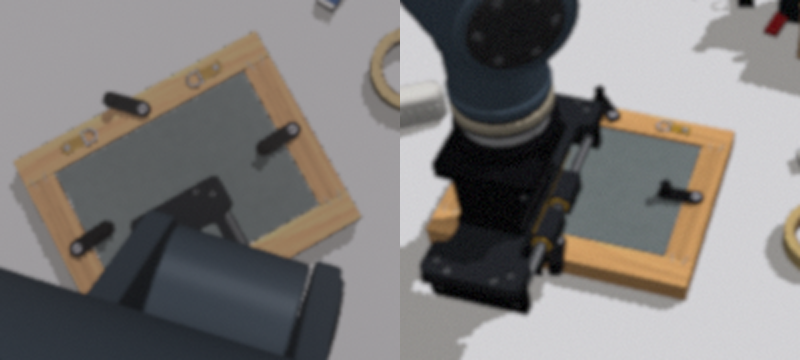

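```bash
python3 - <<'E'
from h import *
p,_=now()
rows([(p[0],p[1],.075,p[3],.04),(.40,-.2,.09,p[3]-1.5,.03),(.40,-.2,.09,p[3]-2.95,.03)])
E
```

```text
[1.0, 0.0, 0.0, -0.0215, -0.0, 1.0, 0.0, 0.0, -0.0215, -0.0, 1.0, -0.0119, -0.0087, -0.0012, 6.6, 1.0, -0.0128, -0.0073, -0.0011, 6.6, 1.0, -0.0135, -0.0058, -0.0012, 6.6]
[1.0, -0.0141, -0.0042, -0.0011, 6.6, 1.0, -0.0145, -0.0025, -0.0012, 6.6, 1.0, -0.0147, -0.0008, -0.0011, 6.6, 1.0, -0.0147, 0.0009, -0.0012, 6.6, 1.0, -0.0145, 0.0025, -0.0011, 6.6]
[1.0, -0.0141, 0.0042, -0.0012, 6.6, 1.0, -0.0135, 0.0058, -0.0011, 6.6, 1.0, -0.0127, 0.0073, -0.0012, 6.6, 1.0, -0.0119, 0.0087, -0.0011, 6.7, 1.0, -0.0107, 0.01, -0.0012, 6.6]
[1.0, -0.0, 0.0, 0.0, 6.9, 1.0, -0.0, 0.0, 0.0, 6.9, 1.0, 0.0, 0.0, 0.0, 6.9, 1.0, 0.0, 0.0, 0.0, 6.9, 1.0, 0.0, 0.0, 0.0, 6.9]
[1.0, 0.0, 0.0, 0.0, 6.9, 1.0, 0.0, 0.0, 0.0, 7.0, 1.0, 0.0, 0.0, 0.0, 6.9, 1.0, 0.0, 0.0, 0.0, 7.0, 1.0, 0.0, 0.0, 0.0, 6.9]
[1.0, 0.0, 0.0, 0.0, 7.0, 1.0, 0.0, 0.0, 0.0, 6.9]
```

{"name": "servo_tool", "arguments": {
  "rows": [1, 0, 0, -0.0215, 0, 1, 0, 0, -0.0215, 0, 1, -0.0119, -0.0087, -0.0012, 6.6, 1, -0.0128, -0.0073, -0.0011, 6.6, 1, -0.0135, -0.0058, -0.0012, 6.6]
}}

```text
time: 10.15
position: [0.4159, -0.0542, 0.0796]
tool_rot: [0.643, 0.766, 0.0, 0.001]
ft_force: [0.8, -0.4, 0.5]
grip_width: 0.0004
grip_force: 0.0
```

{"name": "servo_tool", "arguments": {
  "rows": [1, -0.0141, -0.0042, -0.0011, 6.6, 1, -0.0145, -0.0025, -0.0012, 6.6, 1, -0.0147, -0.0008, -0.0011, 6.6, 1, -0.0147, 0.0009, -0.0012, 6.6, 1, -0.0145, 0.0025, -0.0011, 6.6]
}}

```text
time: 10.57
position: [0.4075, -0.1277, 0.0849]
tool_rot: [0.834, 0.552, 0.0, 0.001]
ft_force: [-0.1, 0.6, 0.2]
grip_width: 0.0002
grip_force: 0.0
```

{"name": "servo_tool", "arguments": {
  "rows": [1, -0.0141, 0.0042, -0.0012, 6.6, 1, -0.0135, 0.0058, -0.0011, 6.6, 1, -0.0127, 0.0073, -0.0012, 6.6, 1, -0.0119, 0.0087, -0.0011, 6.7, 1, -0.0107, 0.01, -0.0012, 6.6]
}}

```text
time: 10.98
position: [0.3995, -0.2007, 0.0907]
tool_rot: [0.957, 0.291, 0.0, 0.001]
ft_force: [0.0, -0.1, 0.1]
grip_width: 0.0001
grip_force: 0.0
```

{"name": "servo_tool", "arguments": {
  "rows": [1, 0, 0, 0, 6.9, 1, 0, 0, 0, 6.9, 1, 0, 0, 0, 6.9, 1, 0, 0, 0, 6.9, 1, 0, 0, 0, 6.9]
}}

```text
time: 11.4
position: [0.3996, -0.2001, 0.0906]
tool_rot: [1.0, -0.006, 0.001, 0.0]
ft_force: [0.4, -0.9, 0.6]
grip_width: 0.0004
grip_force: 0.0
```

{"name": "servo_tool", "arguments": {
  "rows": [1, 0, 0, 0, 6.9, 1, 0, 0, 0, 7, 1, 0, 0, 0, 6.9, 1, 0, 0, 0, 7, 1, 0, 0, 0, 6.9]
}}

```text
time: 11.82
position: [0.3996, -0.2, 0.0906]
tool_rot: [0.953, -0.304, 0.001, 0.0]
ft_force: [0.5, -0.3, -1.2]
grip_width: 0.0001
grip_force: 0.0
```

{"name": "servo_tool", "arguments": {
  "rows": [1, 0, 0, 0, 7, 1, 0, 0, 0, 6.9, 1, 0, 0, 0, 0, 1, 0, 0, 0, 0]
}}

```text
time: 12.15
position: [0.3996, -0.2, 0.0904]
tool_rot: [0.911, -0.413, 0.001, 0.0]
ft_force: [-0.5, -0.2, -0.3]
grip_width: 0.0004
grip_force: 0.0
```

```bash
python3 - <<'E'
from h import *
o=look("d"); print(now()[0]); print(pose_fit(o))
pts={}
for c,p in o.items():
    for n in names:
        r=robot.place_of(p,"pivot_"+n)
        if r and r[0]["score"]>.4: pts[n+"_"+c]=np.array(r[0]["at"][:2])
v,e=pivfit(pts); print(v,list(pts),e)
ims=[]
for c,p in o.items():
    im=p["pixels"].copy()
    for hx,hy,z in((.093,.118,.022),(.067,.092,.022)):
        q=np.array([[hx,hy],[hx,-hy],[-hx,-hy],[-hx,hy]])@R(v[2]).T+v[:2]
        cv2.polylines(im,[np.int32(np.round(proj(p,w3(q,z))))],True,(0,255,0),1)
    x,y=proj(p,[*v[:2],.02])[0].astype(int)
    ims.append(cv2.resize(im[y-90:y+90,x-100:x+100,::-1],None,fx=2,fy=2,interpolation=2))
cv2.imwrite("pics/d.png",np.hstack(ims))
E
```

```text
[ 0.39950112 -0.19991217  0.09010706 -0.85191221]
[('top', ((521.7030639648438, 35.60681915283203), (131.3091278076172, 182.4221649169922), 29.511051177978516)), ('scene', ((501.861083984375, 51.3290901184082), (111.7032241821289, 131.26402282714844), 28.209762573242188))]
[0.5226899  0.03738319 0.48899983] ['far_top', 'left_top', 'right_top', 'near_scene', 'left_scene', 'right_scene'] [ -0.8   0.    0.5   0.5  -2.8   2.9  -0.8   0.4  -0.7   0.7  43.2 -87.6]
```

View pics/d.png

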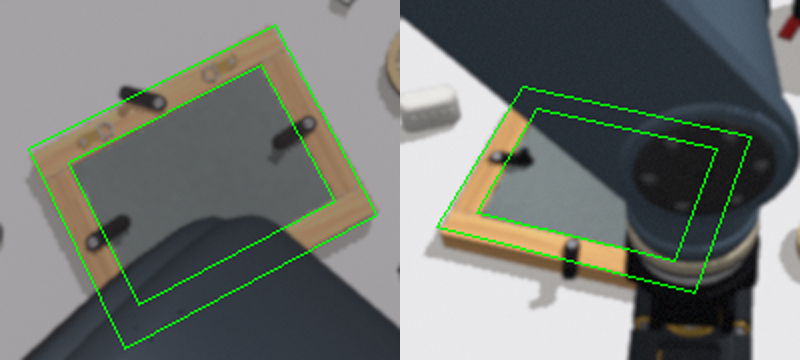

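```bash
cat >> h.py <<'E'
def sq(v,n,th,sgn,face,back=0.):
    "pose with face (+1/-1 = tool +x/-x) square behind the knob"
    d=th+INW[n]+v[2]; u=np.array([np.cos(d),np.sin(d)]); t=sgn*np.array([-u[1],u[0]])
    al=np.arctan2(t[1],t[0])+(0 if face>0 else np.pi)
    return (*(R(v[2])@PIV[n]+v[:2]+.028*u-(.015+back)*t),al)
def sweep2(v,n,th0,th1,sgn,face,z,start):
    ws=[]
    for th in np.linspace(th0,th1,int(abs(th1-th0)/.12)+2):
        x,y,a=sq(v,n,th,sgn,face); ws.append((x,y,z,a,.008))
    return rows(ws,start=start)
E
python3 - <<'E'
from h import *
import json
s=json.load(open("st.json")); v=np.array([.5227,.0365,.523]); s["v"]=list(v); json.dump(s,open("st.json","w"))
n="near"; t0=s["th"][n]; x,y,a=sq(v,n,t0,1,1,.014); print(x,y,a)
q=rows([(x,y,.065,a,.035),(x,y,.0315,a,.02)])
print("sweep",q); sweep2(v,n,t0,2*np.pi,1,1,.0315,q)
E
```

```text
0.4149581143480877 0.0009296229927934947 -0.8520303969296863
[1.0, -0.0235, -0.0239, 0.0041, -0.0, 1.0, -0.0235, -0.0239, 0.0041, -0.0, 1.0, -0.0235, -0.0239, 0.0041, -0.0, 1.0, -0.0235, -0.024, 0.0041, -0.0, 1.0, -0.0236, -0.0239, 0.0041, -0.1]
[1.0, -0.0235, -0.024, 0.0041, -0.0, 1.0, 0.0, -0.0, 0.0167, -0.0, 1.0, 0.0, -0.0, 0.0168, -0.0]
sweep [ 0.41492555  0.00094938  0.0314978  -0.85262138]
[1.0, 0.007, -0.0, -0.0, -0.0, 1.0, 0.007, -0.0, -0.0, -0.0, 1.0, 0.0034, 0.0015, -0.0, -6.8, 1.0, 0.0034, 0.0016, -0.0, -6.7, 1.0, 0.0034, 0.0016, -0.0, -6.8]
[1.0, 0.0034, 0.0016, -0.0, -6.7, 1.0, 0.0034, 0.0015, -0.0, -6.8, 1.0, 0.0034, 0.0016, -0.0, -6.7, 1.0, 0.0034, 0.0016, -0.0, -6.8, 1.0, 0.0034, 0.0015, -0.0, -6.7]
[1.0, 0.0034, 0.0016, -0.0, -6.8, 1.0, 0.0034, 0.0016, -0.0, -6.7, 1.0, 0.0034, 0.0015, -0.0, -6.8, 1.0, 0.0034, 0.0016, -0.0, -6.7, 1.0, 0.0034, 0.0016, -0.0, -6.8]
[1.0, 0.0034, 0.0015, -0.0, -6.8, 1.0, 0.0034, 0.0016, -0.0, -6.7, 1.0, 0.0034, 0.0016, -0.0, -6.8, 1.0, 0.0034, 0.0015, -0.0, -6.7, 1.0, 0.0033, 0.0016, -0.0, -6.8]
[1.0, 0.0034, 0.0016, -0.0, -6.7, 1.0, 0.0034, 0.0016, -0.0, -6.8, 1.0, 0.0034, 0.0015, -0.0, -6.7, 1.0, 0.0034, 0.0016, -0.0, -6.8, 1.0, 0.0034, 0.0016, -0.0, -6.7]
[1.0, 0.0034, 0.0016, -0.0, -6.8, 1.0, 0.0034, 0.0015, -0.0, -6.7]
```

{"name": "servo_tool", "arguments": {
  "rows": [1, -0.0235, -0.0239, 0.0041, 0, 1, -0.0235, -0.0239, 0.0041, 0, 1, -0.0235, -0.0239, 0.0041, 0, 1, -0.0235, -0.024, 0.0041, 0, 1, -0.0236, -0.0239, 0.0041, 0]
}}

```text
time: 13.17
position: [0.4123, -0.0313, 0.0689]
tool_rot: [0.91, -0.415, 0.0, -0.0]
ft_force: [0.1, 0.0, 0.2]
grip_width: 0.0005
grip_force: 0.0
```

{"name": "servo_tool", "arguments": {
  "rows": [1, -0.0235, -0.024, 0.0041, 0, 1, 0, 0, 0, 0, 1, 0, 0, 0.0167, 0, 1, 0, 0, 0.0168, 0, 1, 0, 0, 0, 0]
}}

```text
time: 13.58
position: [0.4143, 0.0011, 0.0299]
tool_rot: [0.91, -0.414, -0.002, 0.0]
ft_force: [-0.8, 0.0, -0.5]
grip_width: 0.0007
grip_force: 0.0
```

{"name": "servo_tool", "arguments": {
  "rows": [1, 0.007, 0, 0, 0, 1, 0.007, 0, 0, 0, 1, 0.0034, 0.0015, 0, -6.8, 1, 0.0034, 0.0016, 0, -6.7, 1, 0.0034, 0.0016, 0, -6.8]
}}

```text
time: 14.0
position: [0.4296, -0.0212, 0.0325]
tool_rot: [0.969, -0.245, 0.001, 0.0]
ft_force: [-1.2, 1.4, -0.3]
grip_width: 0.0007
grip_force: 0.3
```

{"name": "servo_tool", "arguments": {
  "rows": [1, 0.0034, 0.0016, 0, -6.7, 1, 0.0034, 0.0015, 0, -6.8, 1, 0.0034, 0.0016, 0, -6.7, 1, 0.0034, 0.0016, 0, -6.8, 1, 0.0034, 0.0015, 0, -6.7]
}}

```text
time: 14.42
position: [0.4434, -0.0328, 0.0325]
tool_rot: [0.999, 0.046, 0.0, 0.0]
ft_force: [-1.2, 1.0, -0.4]
grip_width: 0.0002
grip_force: 0.7
```

```bash
python3 - <<'E'
from h import *
import json
s=json.load(open("st.json")); v=s["v"]; p,o=now(); print(p,o["ft_force"])
for th in (4.2,4.27,4.34): print(th,np.round(sq(v,"near",th,1,1),4))
E
```

```text
[ 0.44339804 -0.03282196  0.03254112  0.09230906] [-1.24578386  0.96713235 -0.40786   ]
4.2 [ 0.4404 -0.0306  0.0106]
4.27 [ 0.4424 -0.0316  0.0806]
4.34 [ 0.4445 -0.0324  0.1506]
```

Smooth; continue.

{"name": "servo_tool", "arguments": {
  "rows": [1, 0.0034, 0.0016, 0, -6.8, 1, 0.0034, 0.0016, 0, -6.7, 1, 0.0034, 0.0015, 0, -6.8, 1, 0.0034, 0.0016, 0, -6.7, 1, 0.0034, 0.0016, 0, -6.8]
}}

```text
time: 14.83
position: [0.4615, -0.0348, 0.0325]
tool_rot: [0.942, 0.335, 0.0, 0.0]
ft_force: [-1.6, 1.0, -0.9]
grip_width: 0.0005
grip_force: 0.6
```

{"name": "servo_tool", "arguments": {
  "rows": [1, 0.0034, 0.0015, 0, -6.8, 1, 0.0034, 0.0016, 0, -6.7, 1, 0.0034, 0.0016, 0, -6.8, 1, 0.0034, 0.0015, 0, -6.7, 1, 0.0033, 0.0016, 0, -6.8]
}}

```text
time: 15.25
position: [0.4781, -0.0265, 0.0326]
tool_rot: [0.804, 0.594, 0.0, 0.0]
ft_force: [0.1, 0.3, -0.4]
grip_width: 0.0003
grip_force: 0.5
```

{"name": "servo_tool", "arguments": {
  "rows": [1, 0.0034, 0.0016, 0, -6.7, 1, 0.0034, 0.0016, 0, -6.8, 1, 0.0034, 0.0015, 0, -6.7, 1, 0.0034, 0.0016, 0, -6.8, 1, 0.0034, 0.0016, 0, -6.7]
}}

```text
time: 15.67
position: [0.488, -0.0105, 0.0327]
tool_rot: [0.598, 0.802, 0.0, 0.002]
ft_force: [1.1, -1.4, -0.9]
grip_width: 0.0004
grip_force: 0.4
```

{"name": "servo_tool", "arguments": {
  "rows": [1, 0.0034, 0.0016, 0, -6.8, 1, 0.0034, 0.0015, 0, -6.7, 1, 0, 0, 0, 0, 1, 0, 0, 0, 0, 1, 0, 0, 0, 0]
}}

```text
time: 16.08
position: [0.4881, -0.0026, 0.0323]
tool_rot: [0.503, 0.864, 0.0, 0.001]
ft_force: [0.4, -0.3, 0.6]
grip_width: 0.0005
grip_force: 0.4
```

```bash
python3 - <<'E'
from h import *
import json
s=json.load(open("st.json")); v=s["v"]; p,o=now(); print(p,o["ft_force"],o["q"][5])
print(np.round(sq(v,"near",6.283,1,1),4))
# retreat and park left of frame, turning to the far start orientation
n="far"; x,y,a=sq(v,n,s["th"][n],1,-1,.014); print(x,y,a)
X=R(p[3])@[-.012,0]; b=p[:2]+X
q=rows([(*b,p[2],p[3],.012),(*b,.07,p[3],.04),(x,y,.085,a,.03)])
E
```

```text
[ 0.48813914 -0.00260163  0.03228702  2.08830499] [ 0.3760935  -0.34770835  0.56190995] -0.7520664785756935
[ 4.8690e-01 -1.5000e-03  2.0936e+00]
0.6249236475914495 0.09605942220951552 6.0517002668236906
[1.0, -0.012, 0.0, -0.0, -0.0, 1.0, 0.0, 0.0, -0.0377, -0.0, 1.0, 0.0016, 0.0088, -0.0008, 7.0, 1.0, 0.0026, 0.0086, -0.0008, 7.0, 1.0, 0.0037, 0.0082, -0.0008, 7.0]
[1.0, 0.0046, 0.0077, -0.0008, 7.0, 1.0, 0.0055, 0.007, -0.0008, 7.0, 1.0, 0.0064, 0.0063, -0.0008, 7.0, 1.0, 0.0071, 0.0055, -0.0008, 7.0, 1.0, 0.0077, 0.0046, -0.0008, 7.0]
[1.0, 0.0082, 0.0036, -0.0008, 7.0, 1.0, 0.0086, 0.0026, -0.0008, 7.0, 1.0, 0.0088, 0.0015, -0.0008, 7.0, 1.0, 0.009, 0.0004, -0.0008, 7.0, 1.0, 0.0089, -0.0006, -0.0008, 7.0]
[1.0, 0.0088, -0.0017, -0.0008, 7.0, 1.0, 0.0085, -0.0028, -0.0008, 7.0, 1.0, 0.0081, -0.0038, -0.0008, 7.0, 1.0, 0.0076, -0.0048, -0.0007, 7.0, 1.0, 0.007, -0.0057, -0.0008, 7.0]
[1.0, 0.0062, -0.0065, -0.0007, 6.9]
```

{"name": "servo_tool", "arguments": {
  "rows": [1, -0.012, 0, 0, 0, 1, 0, 0, -0.0377, 0, 1, 0.0016, 0.0088, -0.0008, 7, 1, 0.0026, 0.0086, -0.0008, 7, 1, 0.0037, 0.0082, -0.0008, 7]
}}

```text
time: 16.5
position: [0.5143, 0.0042, 0.0721]
tool_rot: [0.654, 0.757, 0.0, 0.0]
ft_force: [0.2, -1.8, -0.3]
grip_width: 0.0002
grip_force: 0.0
```

{"name": "servo_tool", "arguments": {
  "rows": [1, 0.0046, 0.0077, -0.0008, 7, 1, 0.0055, 0.007, -0.0008, 7, 1, 0.0064, 0.0063, -0.0008, 7, 1, 0.0071, 0.0055, -0.0008, 7, 1, 0.0077, 0.0046, -0.0008, 7]
}}

```text
time: 16.92
position: [0.5483, 0.0334, 0.0757]
tool_rot: [0.851, 0.525, -0.0, -0.0]
ft_force: [0.5, -0.6, -1.1]
grip_width: 0.0003
grip_force: 0.0
```

{"name": "servo_tool", "arguments": {
  "rows": [1, 0.0082, 0.0036, -0.0008, 7, 1, 0.0086, 0.0026, -0.0008, 7, 1, 0.0088, 0.0015, -0.0008, 7, 1, 0.009, 0.0004, -0.0008, 7, 1, 0.0089, -0.0006, -0.0008, 7]
}}

```text
time: 17.33
position: [0.5825, 0.0622, 0.0796]
tool_rot: [0.969, 0.245, -0.0, -0.0]
ft_force: [0.3, -0.8, 0.1]
grip_width: 0.0008
grip_force: 0.0
```

{"name": "servo_tool", "arguments": {
  "rows": [1, 0.0088, -0.0017, -0.0008, 7, 1, 0.0085, -0.0028, -0.0008, 7, 1, 0.0081, -0.0038, -0.0008, 7, 1, 0.0076, -0.0048, -0.0007, 7, 1, 0.007, -0.0057, -0.0008, 7]
}}

```text
time: 17.75
position: [0.6169, 0.0909, 0.0834]
tool_rot: [0.998, -0.058, -0.001, 0.0]
ft_force: [-0.3, -0.5, -0.2]
grip_width: 0.0005
grip_force: 0.0
```

{"name": "servo_tool", "arguments": {
  "rows": [1, 0.0062, -0.0065, -0.0007, 6.9, 1, 0, 0, 0, 0, 1, 0, 0, 0, 0, 1, 0, 0, 0, 0]
}}

```text
time: 18.08
position: [0.6228, 0.0967, 0.084]
tool_rot: [0.994, -0.113, -0.001, 0.0]
ft_force: [0.1, -0.2, 0.6]
grip_width: 0.0005
grip_force: 0.0
```

```bash
python3 crop.py e1; python3 - <<'E'
from h import *
import json
print(pose_fit(look()))
s=json.load(open("st.json")); v=s["v"]
n="far"; t0=s["th"][n]; x,y,a=sq(v,n,t0,1,-1,.014)
q=rows([(x,y,.0315,a,.02)]); print("sweep"); sweep2(v,n,t0,2*np.pi,1,-1,.0315,q)
E
```

```text
[ 0.6227417   0.09683252  0.08402863 -0.22723639] [-0.1609789   0.64945156  0.56321469]
far [(np.float64(4.01), np.float64(0.06)), (np.float64(3.77), np.float64(0.13))]
near [(np.float64(6.25), np.float64(0.47)), (np.float64(6.25), np.float64(0.5))]
left [(np.float64(0.11), np.float64(0.14)), (np.float64(0.11), np.float64(0.62))]
right [(np.float64(0.18), np.float64(0.49)), (np.float64(0.14), np.float64(0.51))]
[('top', ((521.8198852539062, 36.44450378417969), (131.84780883789062, 182.46426391601562), 29.368160247802734)), ('scene', ((522.9935913085938, 35.6883544921875), (134.98715209960938, 182.69874572753906), 29.800432205200195))]
[1.0, 0.0007, 0.0002, 0.0176, 0.1, 1.0, 0.0006, 0.0003, 0.0176, 0.1, 1.0, 0.0007, 0.0002, 0.0175, 0.0]
sweep
[1.0, -0.007, 0.0, 0.0, 0.0, 1.0, -0.007, 0.0, 0.0, 0.0, 1.0, -0.0034, -0.0015, 0.0, -6.7, 1.0, -0.0033, -0.0016, 0.0, -6.6, 1.0, -0.0034, -0.0015, 0.0, -6.7]
[1.0, -0.0033, -0.0016, 0.0, -6.6, 1.0, -0.0034, -0.0015, 0.0, -6.7, 1.0, -0.0033, -0.0016, 0.0, -6.7, 1.0, -0.0034, -0.0015, 0.0, -6.6, 1.0, -0.0033, -0.0016, 0.0, -6.7]
[1.0, -0.0034, -0.0015, 0.0, -6.6, 1.0, -0.0033, -0.0016, 0.0, -6.7, 1.0, -0.0034, -0.0015, 0.0, -6.7, 1.0, -0.0033, -0.0016, 0.0, -6.6, 1.0, -0.0034, -0.0015, 0.0, -6.7]
[1.0, -0.0033, -0.0016, 0.0, -6.6, 1.0, -0.0034, -0.0015, 0.0, -6.7, 1.0, -0.0033, -0.0016, 0.0, -6.7, 1.0, -0.0034, -0.0015, 0.0, -6.6, 1.0, -0.0033, -0.0016, 0.0, -6.7]
[1.0, -0.0034, -0.0015, 0.0, -6.7, 1.0, -0.0033, -0.0016, 0.0, -6.6]
```

View pics/e1.png

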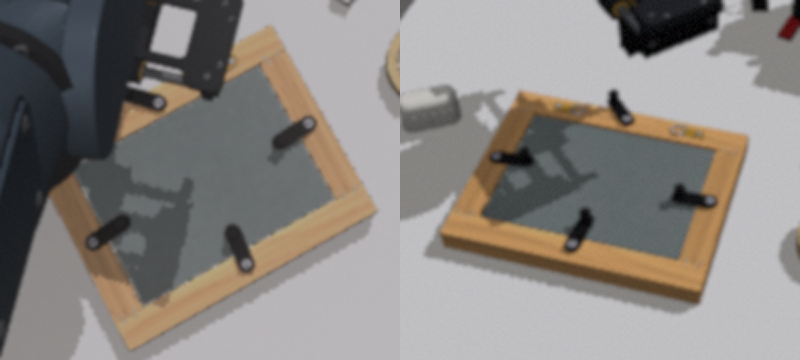

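{"name": "servo_tool", "arguments": {
  "rows": [1, 0.0007, 0.0002, 0.0176, 0, 1, 0.0006, 0.0003, 0.0176, 0, 1, 0.0007, 0.0002, 0.0175, 0, 1, 0, 0, 0, 0, 1, 0, 0, 0, 0]
}}

```text
time: 18.8
position: [0.6244, 0.0963, 0.0308]
tool_rot: [0.994, -0.114, -0.001, 0.0]
ft_force: [0.6, -0.0, 0.4]
grip_width: 0.0006
grip_force: 0.0
```

{"name": "servo_tool", "arguments": {
  "rows": [1, -0.007, 0, 0, 0, 1, -0.007, 0, 0, 0, 1, -0.0034, -0.0015, 0, -6.7, 1, -0.0033, -0.0016, 0, -6.6, 1, -0.0034, -0.0015, 0, -6.7]
}}

```text
time: 19.22
position: [0.6022, 0.1055, 0.033]
tool_rot: [0.998, 0.064, 0.001, 0.0]
ft_force: [0.6, 0.4, 0.7]
grip_width: 0.0004
grip_force: 0.3
```

{"name": "servo_tool", "arguments": {
  "rows": [1, -0.0033, -0.0016, 0, -6.6, 1, -0.0034, -0.0015, 0, -6.7, 1, -0.0033, -0.0016, 0, -6.7, 1, -0.0034, -0.0015, 0, -6.6, 1, -0.0033, -0.0016, 0, -6.7]
}}

```text
time: 19.63
position: [0.5839, 0.1073, 0.0329]
tool_rot: [0.938, 0.347, 0.001, 0.0]
ft_force: [0.6, 0.8, -0.0]
grip_width: 0.0002
grip_force: 0.4
```

{"name": "servo_tool", "arguments": {
  "rows": [1, -0.0034, -0.0015, 0, -6.6, 1, -0.0033, -0.0016, 0, -6.7, 1, -0.0034, -0.0015, 0, -6.7, 1, -0.0033, -0.0016, 0, -6.6, 1, -0.0034, -0.0015, 0, -6.7]
}}

```text
time: 20.05
position: [0.5675, 0.0984, 0.0329]
tool_rot: [0.799, 0.601, 0.001, 0.0]
ft_force: [-0.7, 0.6, -0.2]
grip_width: 0.0002
grip_force: 0.4
```

{"name": "servo_tool", "arguments": {
  "rows": [1, -0.0033, -0.0016, 0, -6.6, 1, -0.0034, -0.0015, 0, -6.7, 1, -0.0033, -0.0016, 0, -6.7, 1, -0.0034, -0.0015, 0, -6.6, 1, -0.0033, -0.0016, 0, -6.7]
}}

```text
time: 20.47
position: [0.5586, 0.0823, 0.0328]
tool_rot: [0.593, 0.805, 0.0, 0.0]
ft_force: [-0.7, 0.5, 1.2]
grip_width: 0.0001
grip_force: 0.4
```

{"name": "servo_tool", "arguments": {
  "rows": [1, -0.0034, -0.0015, 0, -6.7, 1, -0.0033, -0.0016, 0, -6.6, 1, 0, 0, 0, 0, 1, 0, 0, 0, 0, 1, 0, 0, 0, 0]
}}

```text
time: 20.88
position: [0.5589, 0.0747, 0.0323]
tool_rot: [0.5, 0.866, 0.0, 0.0]
ft_force: [-0.2, 0.8, 0.5]
grip_width: 0.0007
grip_force: 0.1
```

```bash
python3 - <<'E'
from h import *
import json
s=json.load(open("st.json")); v=s["v"]; p,o=now(); print(p,o["ft_force"],o["q"][5])
print(np.round(sq(v,"far",6.283,1,-1),4))
b=p[:2]+R(p[3])@[.014,0]
# go to left end of the frame, outside the left rim
out=R(v[2])@np.array([0,.118+.045])+v[:2]; print(out)
rows([(*b,p[2],p[3],.014),(*b,.085,p[3],.04),(*out,.10,p[3],.03)])
E
```

```text
[0.55893241 0.07474865 0.03226471 2.09448597] [-0.15852145  0.75486357  0.47152563] -0.5889960211947445
[0.5585 0.0745 2.0936]
[0.44128454 0.17771092]
[1.0, 0.014, 0.0, -0.0, -0.0, 1.0, 0.0, 0.0, -0.0264, -0.0, 1.0, 0.0, 0.0, -0.0263, -0.0, 1.0, 0.0268, -0.0101, -0.003, -0.0, 1.0, 0.0268, -0.0101, -0.003, -0.0]
[1.0, 0.0268, -0.0101, -0.003, -0.0, 1.0, 0.0268, -0.01, -0.003, -0.0, 1.0, 0.0268, -0.0101, -0.003, -0.0]
```

```bash
python3 - <<'E'
from h import *
import json
s=json.load(open("st.json")); v=s["v"]; p,o=now()
b=p[:2]+R(p[3])@[.014,0]; F=lambda y:R(v[2])@np.array([0,y])+v[:2]
al=v[2]+np.pi/2
q=rows([(*b,p[2],p[3],.014),(*b,.075,p[3],.045),(*F(.141),.09,al,.03)])
print('down'); q=rows([(*F(.141),.012,al,.03)],start=q)
print('push'); rows([(*F(.1295),.012,al,.006),(*F(.1121),.012,al,.004)],start=q)
E
```

```text
[1.0, 0.014, 0.0, -0.0, -0.0, 1.0, 0.0, 0.0, -0.0427, -0.0, 1.0, 0.0224, -0.0101, -0.003, 0.0, 1.0, 0.0224, -0.0101, -0.003, 0.0, 1.0, 0.0224, -0.0101, -0.003, 0.0]
[1.0, 0.0224, -0.0101, -0.003, 0.0, 1.0, 0.0224, -0.01, -0.003, 0.0]
down
[1.0, -0.0, -0.0, 0.026, 0.0, 1.0, -0.0, -0.0, 0.026, 0.0, 1.0, -0.0, -0.0, 0.026, 0.0]
push
[1.0, -0.0058, -0.0, -0.0, 0.0, 1.0, -0.0057, -0.0, -0.0, 0.0, 1.0, -0.0035, -0.0, -0.0, 0.0, 1.0, -0.0035, -0.0, -0.0, 0.0, 1.0, -0.0035, -0.0, -0.0, 0.0]
[1.0, -0.0035, -0.0, -0.0, 0.0, 1.0, -0.0034, -0.0, -0.0, 0.0]
```

{"name": "servo_tool", "arguments": {
  "rows": [1, 0.014, 0, 0, 0, 1, 0, 0, -0.0427, 0, 1, 0.0224, -0.0101, -0.003, 0, 1, 0.0224, -0.0101, -0.003, 0, 1, 0.0224, -0.0101, -0.003, 0]
}}

```text
time: 21.3
position: [0.4909, 0.1308, 0.0828]
tool_rot: [0.5, 0.866, 0.0, 0.0]
ft_force: [0.5, 0.6, 0.2]
grip_width: 0.0002
grip_force: 0.0
```

{"name": "servo_tool", "arguments": {
  "rows": [1, 0.0224, -0.0101, -0.003, 0, 1, 0.0224, -0.01, -0.003, 0, 1, 0, 0, 0, 0, 1, 0, 0, 0, 0]
}}

```text
time: 21.63
position: [0.4503, 0.1595, 0.0885]
tool_rot: [0.498, 0.867, -0.0, -0.0]
ft_force: [1.2, -0.3, 0.5]
grip_width: 0.0006
grip_force: 0.0
```

```bash
python3 crop.py f1; python3 - <<'E'
from h import *
o=look()
print(pose_fit(o), [robot.place_of(p,"earbud_case")[:1] for p in o.values()])
E
```

```text
[0.45291977 0.1585797  0.08844191 2.09686549] [ 0.27505686 -0.16228167  0.72987232]
far [(np.float64(0.0), np.float64(0.6)), (np.float64(0.04), np.float64(0.45))]
near [(np.float64(6.25), np.float64(0.56)), (np.float64(6.25), np.float64(0.48))]
left [(np.float64(0.07), np.float64(0.09)), (np.float64(6.25), np.float64(0.26))]
right [(np.float64(0.11), np.float64(0.59)), (np.float64(0.14), np.float64(0.51))]
[('top', ((521.6024780273438, 36.15196990966797), (132.3119659423828, 180.50283813476562), 29.483339309692383)), ('scene', ((522.1185302734375, 34.94166564941406), (132.82925415039062, 180.86680603027344), 29.477127075195312))] [[], [{'at': [0.4623, 0.2289, -0.004], 'score': 0.56}]]
```

View pics/f1.png

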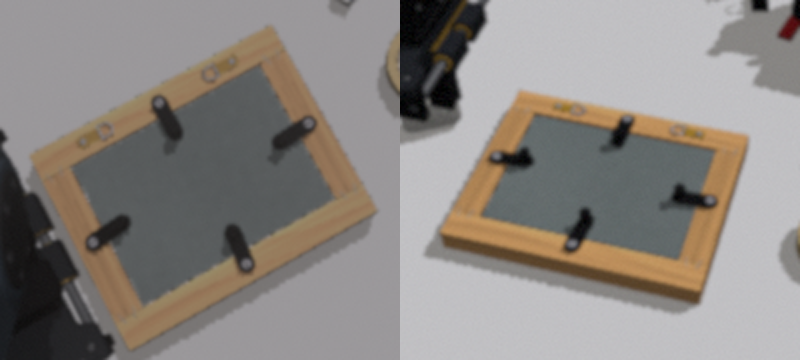

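{"name": "servo_tool", "arguments": {
  "rows": [1, 0, 0, 0.026, 0, 1, 0, 0, 0.026, 0, 1, 0, 0, 0.024, 0, 1, 0, 0, 0, 0, 1, 0, 0, 0, 0]
}}

```text
time: 22.45
position: [0.4513, 0.1578, 0.0113]
tool_rot: [0.499, 0.866, -0.001, -0.001]
ft_force: [-0.0, 0.0, 0.2]
grip_width: 0.0
grip_force: 0.0
```

{"name": "servo_tool", "arguments": {
  "rows": [1, -0.0058, 0, 0, 0, 1, -0.0057, 0, 0, 0, 1, -0.0035, 0, 0, 0, 1, -0.0035, 0, 0, 0, 1, -0.0035, 0, 0, 0]
}}

```text
time: 22.87
position: [0.4625, 0.1393, 0.0133]
tool_rot: [0.499, 0.866, 0.0, -0.001]
ft_force: [-2.3, 5.9, 5.6]
grip_width: 0.0004
grip_force: 3.3
```

{"name": "servo_tool", "arguments": {
  "rows": [1, -0.0035, 0, 0, 0, 1, -0.0034, 0, 0, 0, 1, 0, 0, 0, 0, 1, 0, 0, 0, 0]
}}

```text
time: 23.2
position: [0.4661, 0.1331, 0.0129]
tool_rot: [0.499, 0.867, -0.0, -0.0]
ft_force: [-1.4, 1.6, 2.6]
grip_width: 0.0003
grip_force: 1.6
```

{"name": "servo_tool", "arguments": {
  "rows": [1, 0.006, 0, 0, 0, 1, 0.006, 0, 0, 0, 1, 0, 0, -0.035, 0, 1, 0, 0, -0.035, 0, 1, 0, 0, 0, 0]
}}

```text
time: 23.62
position: [0.464, 0.1444, 0.0863]
tool_rot: [0.498, 0.867, 0.003, 0.004]
ft_force: [1.0, -0.2, 0.0]
grip_width: 0.0006
grip_force: 0.0
```

```bash
python3 - <<'E'
from h import *
import json
o=look(); print(now()[0]); pf=pose_fit(o); print(pf)
# frame pose by same offset as at start (refined pose minus outline pose)
c=np.mean([r[1][0] for r in pf],0)/1000; v=np.array([*(c+[.0007,.0016]),.523]); print(v)
x,sc=refine(o,v,[INW[n]+.523 for n in names]); print(np.round(x,4),np.round(sc,2))
print({n:round(float(wrap(x[3+i]-INW[n]-x[2])),3) for i,n in enumerate(names)},"with outline yaw",{n:round(float(wrap(x[3+i]-INW[n]-.515)),3) for i,n in enumerate(names)})
for q in ("pivot_","knob_"):
  for n in names: print(q+n,[np.round(r[0]["at"],3).tolist() for p in o.values() if (r:=robot.place_of(p,q+n))])
E
```

```text
[0.46187618 0.14394243 0.08337781 2.09754607]
[('top', ((530.1483154296875, 20.508071899414062), (131.12008666992188, 181.35540771484375), 29.70088005065918)), ('scene', ((531.3296508789062, 20.486427307128906), (131.81695556640625, 180.76039123535156), 30.493913650512695))]
[0.53143898 0.02209725 0.523     ]
[ 0.5296  0.0202  0.5336  3.676   0.5003 -1.0178  2.2025] [0.59 0.57 0.06 0.58 0.36 0.45 0.17 0.54]
{'far': 0.001, 'near': -0.033, 'left': 0.019, 'right': 0.098} with outline yaw {'far': 0.019, 'near': -0.015, 'left': 0.038, 'right': 0.117}
pivot_far [[0.604, 0.06, 0.022], [0.596, 0.061, 0.02]]
pivot_near [[0.465, -0.02, 0.02], [0.464, -0.014, 0.024]]
pivot_left [[0.476, 0.113, 0.027], [0.481, 0.112, 0.025]]
pivot_right [[0.587, -0.068, 0.025], [0.589, -0.066, 0.019]]
knob_far [[0.573, 0.048, 0.04], [0.574, 0.045, 0.035]]
knob_near [[0.486, -0.002, 0.036], [0.492, -0.009, 0.041]]
knob_left [[0.497, 0.091, 0.039], [0.496, 0.084, 0.034]]
knob_right [[0.567, -0.046, 0.042], [0.562, -0.045, 0.038]]
```

```bash
python3 - <<'E'
from h import *
import json
v=np.array([.5303,.0210,.525]); json.dump(dict(v=list(v),th={}),open("st.json","w"))
x,y,a=sq(v,"right",.1,-1,1,.014); x1,y1,a1=sq(v,"right",-.01,-1,1); print(a)
q=rows([(x,y,.075,a1,.03),(x,y,.0315,a1,.022)]); print("push"); rows([(x1,y1,.0315,a1,.004)],start=q)
E
```

```text
0.625
[1.0, -0.0168, -0.0025, 0.0006, 7.0, 1.0, -0.017, -0.0005, 0.0006, 7.0, 1.0, -0.017, 0.0016, 0.0006, 7.0, 1.0, -0.0166, 0.0037, 0.0005, 7.0, 1.0, -0.0161, 0.0057, 0.0006, 7.0]
[1.0, -0.0153, 0.0076, 0.0005, 7.0, 1.0, -0.0142, 0.0094, 0.0006, 6.9, 1.0, -0.013, 0.011, 0.0005, 7.0, 1.0, -0.0115, 0.0125, 0.0006, 6.9, 1.0, -0.01, 0.0138, 0.0005, 7.0]
[1.0, -0.0082, 0.015, 0.0006, 6.9, 1.0, -0.0063, 0.0158, 0.0005, 7.0, 1.0, -0.0044, 0.0165, 0.0006, 6.9, 1.0, 0.0, -0.0, 0.0217, 0.0, 1.0, 0.0, -0.0, 0.0218, 0.0]
push
[1.0, 0.0034, -0.0007, -0.0, 0.0, 1.0, 0.0034, -0.0007, -0.0, 0.0, 1.0, 0.0034, -0.0007, -0.0, 0.0, 1.0, 0.0034, -0.0006, -0.0, 0.0, 1.0, 0.0033, -0.0007, -0.0, 0.0]
```

{"name": "servo_tool", "arguments": {
  "rows": [1, -0.0168, -0.0025, 0.0006, 7, 1, -0.017, -0.0005, 0.0006, 7, 1, -0.017, 0.0016, 0.0006, 7, 1, -0.0166, 0.0037, 0.0005, 7, 1, -0.0161, 0.0057, 0.0006, 7]
}}

```text
time: 25.03
position: [0.4921, 0.0637, 0.0794]
tool_rot: [0.738, 0.674, 0.0, 0.0]
ft_force: [-0.1, -0.3, -1.2]
grip_width: 0.0006
grip_force: 0.0
```

{"name": "servo_tool", "arguments": {
  "rows": [1, -0.0153, 0.0076, 0.0005, 7, 1, -0.0142, 0.0094, 0.0006, 6.9, 1, -0.013, 0.011, 0.0005, 7, 1, -0.0115, 0.0125, 0.0006, 6.9, 1, -0.01, 0.0138, 0.0005, 7]
}}

```text
time: 25.45
position: [0.5233, -0.0157, 0.0766]
tool_rot: [0.906, 0.423, -0.0, -0.0]
ft_force: [0.7, -0.4, 0.6]
grip_width: 0.0005
grip_force: 0.0
```

{"name": "servo_tool", "arguments": {
  "rows": [1, -0.0082, 0.015, 0.0006, 6.9, 1, -0.0063, 0.0158, 0.0005, 7, 1, -0.0044, 0.0165, 0.0006, 6.9, 1, 0, 0, 0, 0, 1, 0, 0, 0, 0]
}}

```text
time: 25.87
position: [0.542, -0.0629, 0.0749]
tool_rot: [0.967, 0.255, -0.0, -0.0]
ft_force: [-0.2, 0.5, 0.7]
grip_width: 0.0005
grip_force: 0.0
```

```bash
python3 - <<'E'
from h import *
import json
v=json.load(open("st.json"))["v"]; print(now()[0])
x,y,a=sq(v,"right",.1,-1,1,.014); x1,y1,a1=sq(v,"right",-.01,-1,1)
q=rows([(x,y,.0315,a1,.022)]); print("push",q); rows([(x1,y1,.0315,a1,.004)],start=q)
E
```

```text
[ 0.54197554 -0.06291984  0.07485081  0.51650231]
[1.0, 0.0002, -0.0002, 0.0217, 0.0, 1.0, 0.0001, -0.0002, 0.0217, 0.1]
push [ 0.54203887 -0.06242386  0.03145081  0.51475698]
[1.0, 0.0034, -0.0007, -0.0, -0.0, 1.0, 0.0034, -0.0007, -0.0, -0.0, 1.0, 0.0034, -0.0007, -0.0, -0.0, 1.0, 0.0034, -0.0006, -0.0, -0.0, 1.0, 0.0033, -0.0007, -0.0, -0.0]
```

{"name": "servo_tool", "arguments": {
  "rows": [1, 0, 0, 0.0217, 0, 1, 0, 0, 0.0217, 0, 1, 0, 0, 0, 0, 1, 0.0034, -0.0007, 0, 0, 1, 0.0034, -0.0007, 0, 0]
}}

```text
time: 26.28
position: [0.5472, -0.057, 0.0321]
tool_rot: [0.967, 0.256, -0.0, -0.0]
ft_force: [0.4, 0.3, -0.3]
grip_width: 0.0006
grip_force: 0.0
```

{"name": "servo_tool", "arguments": {
  "rows": [1, 0.0034, -0.0007, 0, 0, 1, 0.0034, -0.0006, 0, 0, 1, 0.0033, -0.0007, 0, 0, 1, 0, 0, 0, 0, 1, 0, 0, 0, 0]
}}

```text
time: 26.7
position: [0.5554, -0.051, 0.0319]
tool_rot: [0.967, 0.255, 0.0, 0.0]
ft_force: [0.1, -0.0, -0.1]
grip_width: 0.0004
grip_force: 0.0
```

{"name": "servo_tool", "arguments": {
  "rows": [1, -0.012, 0, 0, 0, 1, 0, 0, -0.035, 0, 1, 0, 0, -0.035, 0, 1, -0.03, -0.02, -0.03, 0, 1, -0.02, 0.03, -0.03, 0]
}}

```text
time: 27.12
position: [0.5015, -0.0804, 0.1544]
tool_rot: [0.966, 0.257, -0.006, -0.005]
ft_force: [-1.9, 0.7, -0.7]
grip_width: 0.0006
grip_force: 0.0
```

{"name": "servo_tool", "arguments": {
  "rows": [1, 0, 0.035, -0.02, 0, 1, 0, 0.035, 0, 0, 1, 0, 0.035, 0, 0, 1, 0, 0.035, 0, 0, 1, 0, 0.035, 0, 0]
}}

```text
time: 27.53
position: [0.5968, -0.2405, 0.1753]
tool_rot: [0.967, 0.255, 0.0, 0.0]
ft_force: [0.0, 0.1, 0.0]
grip_width: 0.0003
grip_force: 0.0
```

{"name": "servo_tool", "arguments": {
  "rows": [1, 0, 0.03, 0, 0, 1, 0, 0.03, 0, 0, 1, 0, 0.03, 0, 0, 1, 0, 0, 0, 0, 1, 0, 0, 0, 0]
}}

```text
time: 27.95
position: [0.6407, -0.3187, 0.1741]
tool_rot: [0.967, 0.254, -0.0, -0.0]
ft_force: [-0.1, -0.1, 0.1]
grip_width: 0.0005
grip_force: 0.0
```

```bash
cat > fin.py <<'E'
from h import *
import json
v=np.array(json.load(open("st.json"))["v"])
o=look(); print(now()[0]); print(pose_fit(o))
x,sc=refine(o,v,[INW[n]+v[2] for n in names]); print(np.round(x,4),np.round(sc,2))
print({n:round(float(wrap(x[3+i]-INW[n]-x[2])),3) for i,n in enumerate(names)})
E
python3 fin.py; python3 crop.py g1
```

```text
[ 0.63988031 -0.31619534  0.1741802   0.51547545]
[('scene', ((530.6654663085938, 20.466094970703125), (132.48916625976562, 183.00660705566406), 30.123374938964844))]
[ 0.5314  0.0211  0.5337  3.695   0.5167 -1.0423  2.1226] [0.   0.   0.   0.   0.37 0.42 0.48 0.5 ]
{'far': 0.02, 'near': -0.017, 'left': -0.005, 'right': 0.018}
[ 0.640533   -0.31588741  0.17505065  0.51664004] [-0.20840925 -0.16142883  0.60349457]
far [(np.float64(2.62), np.float64(0.0)), (np.float64(0.03), np.float64(0.44))]
near [(np.float64(5.76), np.float64(0.0)), (np.float64(6.18), np.float64(0.44))]
left [(np.float64(1.05), np.float64(0.0)), (np.float64(0.1), np.float64(0.46))]
right [(np.float64(4.19), np.float64(0.0)), (np.float64(6.21), np.float64(0.52))]
```

View pics/g1.png

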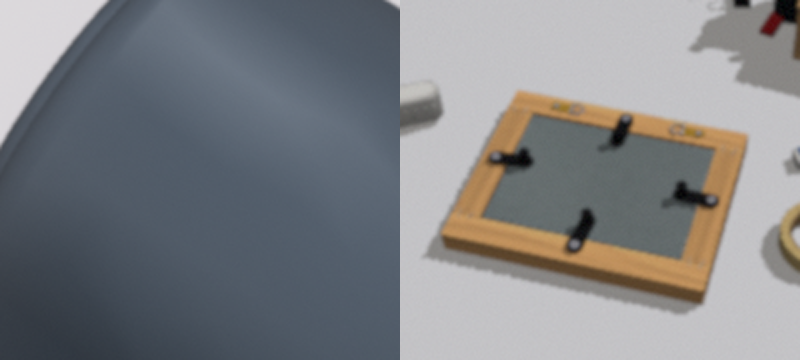

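The scene view (right half) shows all four buttons pointing straight in over the board: far at (622,130), near (580,232), left (512,158) and right (695,197). All read within about 0.02 rad of straight in. The frame is back where it started, the bystanders are untouched and the arm is clear.

```bash
python3 -c "
from rig import robot
print(robot.hand_in())"
```

```text
the job is handed in; nothing more can be done
None
```

I handed the job in with all four buttons pointing straight in over the board (each about 0.02 rad off, measured from the scene camera only), but while turning the right button I accidentally shoved the frame about 15 mm, then nudged it back to about 2–3 mm from its start; the tape roll, earbud case and eraser were not touched.

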